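Load the glue gun and hold it ready over the stool seat

ROBOT

A 7-joint arm with a two-finger parallel gripper is mounted at the origin on the work surface. World frame = base frame: x ahead of the robot, y to its left, z up, the work surface at z = 0. Lengths are in mm, angles in degrees, forces in N, time in s.
With the tool pointing down it reaches from about 425 to 875 mm from the base axis. Payload 4.7 kg.
Tool frame: the origin (TCP) lies on the centre line of the jaws, within the pads' length; the fingertips stand 11 mm ahead of it and the grasp point (between the pads) lies 8 mm behind it; z points along the fingers, y is the direction in which the jaws open and shut (so a half turn about z gives the same grasp; the last joint's range is limited). The gripper opens to 85 mm and grips with 20 to 120 N. Pads are 22 mm wide; open, the fingers measure 114 mm over their backs; the gripper's body (76 mm by 85 mm) begins 54 mm behind the grasp point. The pads swing forward as they close: fully open they stand 13 mm farther back than shut.
Start: joints at [76.496, 18.392, -4.016, 83.108, 1.295, 78.541, -3.26], TCP at [160.665, -629.852, 207.249] pointing down, gripper open.
Joint ranges: [-163.93, 163.93], [-17.29, 119.83], [-79.2, 71.16], [3.27, 140.29], [-89.18, 269.18], [5.43, 117.66], [-154.24, 154.24]. Speed limits (degrees/s): [147.25, 147.25, 180, 180, 180, 180, 180].

INTERFACE

Orientations are given as [roll, pitch, yaw] about the fixed x, y, z axes, in that order (R = Rz(yaw) Ry(pitch) Rx(roll)).
In Python, from workcell import * gives the robot as it stands. The module is installed in compiled form; this text tells all that it offers.
- The arm moves only by the tool drive_tool, never from a script. Its argument "moves" is a list that holds one entry, the list of rows, each a list of 7 numbers: the shift along the tool's x, y, z in mm, then the turn, a rotation vector about the tool's x, y, z in rad, then the closure, from 0 (fully open) to 1 (shut). In form: [[[tx, ty, tz, wx, wy, wz, gripper], ...]]. A call has 1 to 20 rows; each row is the pose to reach, as a shift and turn from the pose measured when the call began, along the tool's axes at that moment; what a row does not reach only later rows make up. A row lasts 1/12 s, in which the tool goes at most 41.7 mm and 7.16 degrees, less where a joint would pass 70% of its speed; a pose out of reach is approached as far as the arm can. A call with a gripper value outside its range is refused whole. The fingers move at their own pace and stop on an object; "newtons" is the grip in N (left out, the last holds). Time passes only in rows, so rows that repeat a pose let the fingers close. It gives the time, the measured TCP pose, the force and the opening at its end, in the units of the state.
- read_state(): the state, without advancing time (a new reading comes with each control period).
- get_image(name): name is "side" or "top" or "wrist"; returns the picture (384x512x3 uint8, red, green, blue); there is no depth.
- camera_model(name): a dict with "mtx" (3x3 intrinsics, pixels), "extrinsics" (4x4, takes a point from world to camera coordinates); the wrist camera has in their place "mount" (4x4, takes a point from camera to tool coordinates, whose origin is the TCP and whose axes are the flange's). Camera axes: x right, y down, z forward; pixel columns grow to the right and rows downward; lengths in mm; the calibration is good to about 2 mm. A picture is of the moment at which its call begins: read the wrist's pose just before it. camera_model takes no time and is no camera call.
- sign_off(): hands the job in, once; it reports no verdict.
The state is a dict: "t": time; "qpos": joint angles; "joint_vel": joint speeds; "tau": joint torques, N m; "ee_pos": TCP position; "tool_rot": TCP orientation; "ft_force": force on the tool from outside, world axes, zero at the start; "moment": the same for the moment, N m; "opening": opening from 0.0 (shut) to 1.0 (fully open).
Only numpy, scipy, OpenCV 4.12 (cv2) and the standard library are available. Lean on these libraries where they do the work, as an engineer would, in place of code of your own. Each camera call takes 0.05 s, during which the arm holds its last target. There are 200 camera calls.

TASK

Take the amber glue stick from the blue-grey rack and load it into the glue gun while the gun stands in its holder, pushing the stick fully home. Then draw the gun out of its holder and, with the stick still home, hold it ready to glue over the middle of the round stool seat, handle underneath, nozzle about 100 mm above the wood and slanting down at about 45 degrees. Finish while holding it still like that; the gun must not touch the seat, and leave everything else where it is.

Things in the scene. Friction and masses are not known exactly. Their poses are not given: they have to be found in the camera images.
- gun: Cordless glue gun, orange, black handle, red nozzle boot, 0.36 to 0.48 kg, loose, standing nozzle down in its stand. Origin at the nozzle tip; z along the barrel to the rear (up at the start); the handle sticks out along -x (level, roughly towards the robot at the start). Housing 50 (x) x 34 (y) mm from z = 45 to 178 mm. Centre of mass near x = -11, z = 94 mm.
- nozzle (a point): Tip of the brass nozzle: the gun's origin.
- handle (a point): Grip point amid the gun's handle, at x = -78, z = 125 mm in the gun's frame (same axes). Handle: black bar 30 mm wide (gun's y), 36 mm thick (z = 107 to 143 mm, edges rounded, flat sides 18 mm high), free from x = -30 to -117 mm, then an orange foot 36 wide, 46 thick, to x = -138 mm. Red trigger 12 mm wide below it at x = -33 to -57, z = 91 to 109 mm.
- mouth (a point): Centre of the black funnel mouth at the gun's rear, on the barrel axis 188 mm from the nozzle tip; 23 mm wide, it narrows within 12 mm to a round bore about 13 mm wide (1 mm of play around a stick on each side).
- bore_end (a point): Closed end of the bore, on the barrel axis 80 mm below the mouth. A stick that is fully home has its foot here and stands 70 mm out of the mouth. The stick slides freely under its own weight.
- stand: Fixed stand: steel base 170 x 120 x 10 mm, aluminium holster 62 x 44 mm outside, rim 115 mm above the table. Origin on the table under the barrel axis; axes as the gun's. The housing sits 50 mm deep on a ledge, 3 mm (x) and 2 mm (y) of play on each side; nozzle tip 20 mm above the table. Nothing latches: the gun lifts straight up, clear of the rim once raised 95 mm.
- rack: Fixed blue-grey painted wooden block 56 (x) x 214 (y) x 62 (z) mm with a row of four round holes, 45 mm deep, 12.8 mm wide, 50 mm apart along its y axis. Origin at the centre of its underside. Three holes hold a glue stick each.
- stick_amber: The amber (orange-brown) glue stick: rod 11.2 mm in diameter, 150 mm long, 16 g, loose, standing upright in one of the rack's holes, 105 mm of it showing. Origin at the centre of its lower end, z up along it. Which hole it is in changes.
- amber_foot (a point): Centre of the amber stick's lower end (its origin).
- seat: Fixed round stool seat of plywood lying flat on the table, 300 mm in diameter, 18 mm thick, with four steel T-nuts and a small blue cross at its middle. Origin at the centre of its underside.
- seat_mid (a point): Middle of the seat's top face.
- stick_white: White glue stick of the same size in the rack. Bystander.
- stick_black: Black glue stick of the same size in the rack. Bystander.
- cone_blue: Blue thread cone, 72 mm wide, 118 mm tall, standing at the far side of the table; origin under its centre. Bystander.
- cone_green: Green thread cone, the same size. Bystander.
- shears: Shears with black handles lying flat, about 230 mm long, 15 mm high; origin near the pivot. Bystander.
- hammer: Small hammer lying flat, 240 mm long. Bystander.
- tack_tin: Blue tin of tacks with a white lid, 72 mm in diameter, 55 mm tall; origin under its centre. Bystander.
Things that resemble listed ones, but are neither listed nor needed, are in the scene too. What is shaped like the stand but red or yellow is not meant.

How it is judged (in metres and radians):
On the way, in this order (a step that is already met when the one before it is completed fails the run):
1. the amber stick is fully home in the gun's bore while the gun still stands in its stand (distance between amber_foot and bore_end below 0.007 m and distance of gun from where it was at the start of the episode below 0.015 m), for 0.2 s.
2. the gun, with the stick home, is drawn clear above the stand (distance between amber_foot and bore_end below 0.007 m and height (world z) of nozzle above 0.118 m and contact force between gun and stand below 0.2 N), for 0.1 s.
At the end, for the whole second after the job is handed in: Held still by the fingers alone: nozzle within 60 mm of the seat's middle seen from above and 50 to 160 mm above the wood, barrel 32 to 58 degrees from vertical, nozzle down, handle underneath; amber stick home (foot within 7 mm of the bore's end); bystanders within 20 (sticks) or 30 mm (horizontal distance between nozzle and seat_mid below 0.06 m and z of nozzle in the frame of seat_mid between 0.05 and 0.16 m and angle between gun's own z axis and vertical between 0.55 and 1.02 rad and angle between gun's own x axis and vertical below 1.15 rad and distance between amber_foot and bore_end below 0.007 m and contact force between gun and the fingers above 2 N and contact force between gun and stand below 0.2 N and contact force between gun and seat below 0.2 N and contact force between gun and rack below 0.2 N and linear speed of gun below 0.06 m/s and angular speed of gun below 0.4 rad/s and distance of each of stick_white, stick_black from where it was at the start of the episode below 0.02 m and distance of each of cone_blue, cone_green, shears, hammer, tack_tin from where it was at the start of the episode below 0.03 m); the arm keeps its last pose, push and grip.
It fails at once if the gun touches the stool seat (contact force between gun and seat above 0.5 N).
It fails at once if another stick is moved by over 20 mm, or another thing on the table by over 30 mm (distance of any of stick_white, stick_black from where it was at the start of the episode above 0.02 m or distance of any of cone_blue, cone_green, shears, hammer, tack_tin from where it was at the start of the episode above 0.03 m).
It also fails if it takes over 64 s, if anything falls off the work surface, if the arm or the gripper's body presses on something with over 40 N, if the wrist force passes 120 N, or if a joint passes its speed limit or range.

## Working session

There is one attempt and no reset: what is moved stays moved. The work goes in short steps, Python scripts to look and compute and a tool call to move; the robot and the scene stay as the last step left them, time stands still between calls to the robot, and variables do not carry over. Pictures are saved under pics/ and viewed, about 8 in all and at most 12, crops included, and the job is handed in when it is done.

Besides the shell and the picture viewer there is one more tool, called after "Emit:" by a JSON object that holds its "fn" and its "kwargs", one argument or row to a line. drive_tool: Moves the arm, as the interface text tells. Its arguments: {"type":"object","properties":{"moves":{"type":"array"},"newtons":{"type":"number"}},"required":["moves"]}

```bash
mkdir -p pics; python3 - <<'E'
from workcell import *
import cv2,numpy as np
s=read_state();print({k:np.round(v,3).tolist() for k,v in s.items()})
for n in("side","top"):
    im=get_image(n);cv2.imwrite(f"pics/{n}0.png",im[:,:,::-1])
for n in("side","top","wrist"):
    print(n,{k:np.round(v,3).tolist() for k,v in camera_model(n).items() if not isinstance(v,str)})
E
```

```text
{'t': 0.0, 'qpos': [76.496, 18.44, -4.016, 83.177, 1.295, 78.539, -3.259], 'joint_vel': [-0.013, 0.083, 0.02, -0.03, 0.036, -0.01, 0.038], 'tau': [0.001, -49.359, -0.382, -31.434, 0.013, 0.011, -0.0], 'ee_pos': [160.49, -629.271, 206.095], 'tool_rot': [-179.89, 0.006, 14.315], 'ft_force': [0.157, -0.284, -0.697], 'moment': [-0.009, -0.014, -0.01], 'opening': 0.997}
side {'mtx': [[390.151, 0.0, 255.665], [0.0, 390.151, 188.251], [0.0, 0.0, 1.0]], 'extrinsics': [[-0.739, -0.674, -0.011, 417.465], [-0.354, 0.402, -0.845, 294.695], [0.573, -0.62, -0.535, 826.063], [0.0, 0.0, 0.0, 1.0]]}
top {'mtx': [[351.867, 0.0, 257.428], [0.0, 351.867, 194.326], [0.0, 0.0, 1.0]], 'extrinsics': [[-0.007, -1.0, -0.001, 39.387], [-0.998, 0.007, -0.063, 538.265], [0.063, 0.001, -0.998, 1098.233], [0.0, 0.0, 0.0, 1.0]]}
wrist {'mtx': [[277.107, 0.0, 255.916], [0.0, 277.107, 190.11], [0.0, 0.0, 1.0]], 'mount': [[-0.0, -0.95, -0.312, 80.494], [1.0, -0.0, 0.0, -0.07], [-0.0, -0.312, 0.95, -166.679], [0.0, 0.0, 0.0, 1.0]]}
```

View pics/side0.png

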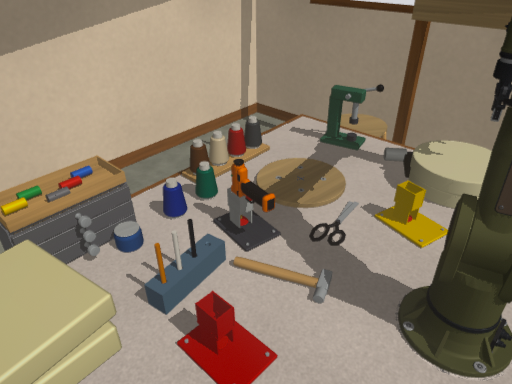

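View pics/top0.png

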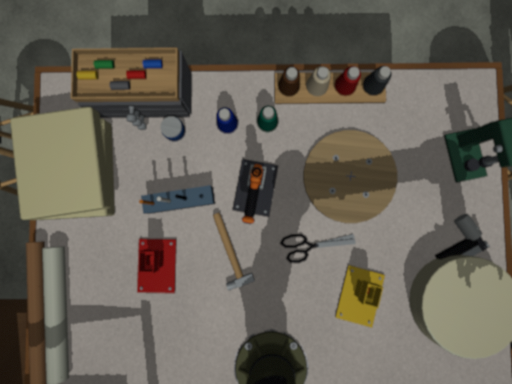

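```bash
python3 - <<'E'
import cv2,numpy as np
t=cv2.imread("pics/top0.png");s=cv2.imread("pics/side0.png")
a=cv2.resize(t[145:240,130:290],(800,475),interpolation=cv2.INTER_CUBIC)
b=cv2.resize(s[150:310,135:305],(637,600),interpolation=cv2.INTER_CUBIC)
cv2.imwrite("pics/a.png",a);cv2.imwrite("pics/b.png",b)
E
```

```text
(no output)
```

View pics/a.png

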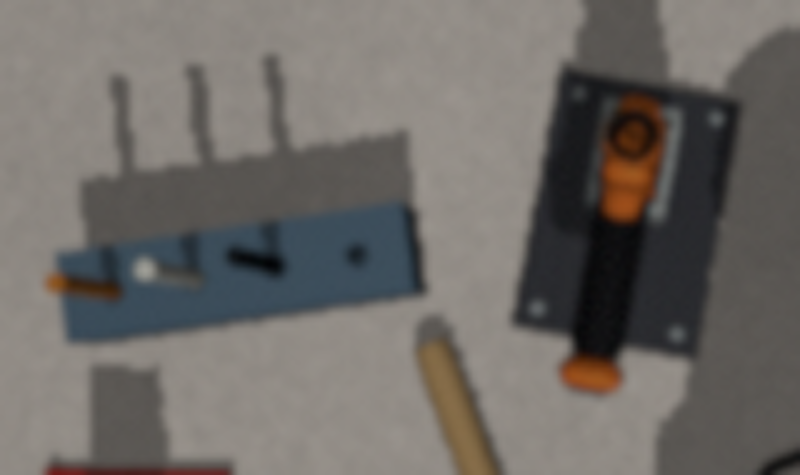

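View pics/b.png

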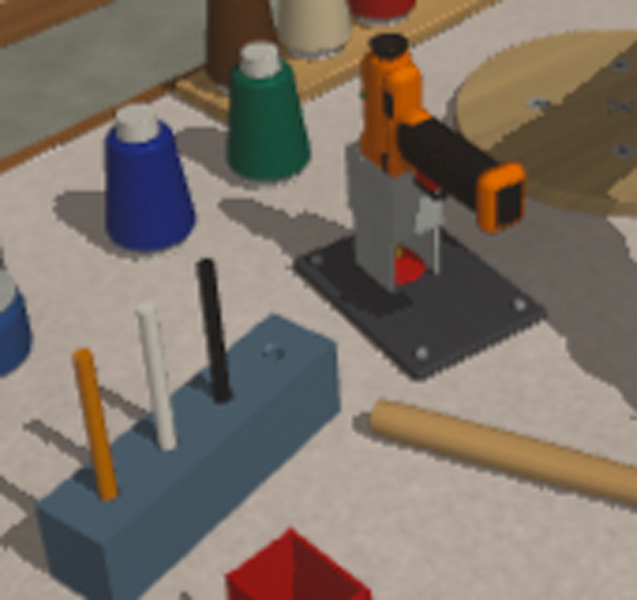

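```bash
cat > h.py <<'E'
from workcell import *
import numpy as np, cv2
from scipy.spatial.transform import Rotation as R
def ray(name,uv,st=None):
    m=camera_model(name);K=np.array(m["mtx"])
    d=np.linalg.inv(K)@np.array([uv[0],uv[1],1.])
    if name=="wrist":
        T=np.eye(4);T[:3,:3]=R.from_euler('xyz',st["tool_rot"],degrees=True).as_matrix();T[:3,3]=st["ee_pos"]
        T=T@np.array(m["mount"])
    else: T=np.linalg.inv(np.array(m["extrinsics"]))
    return T[:3,3],T[:3,:3]@d
def atz(name,uv,z,st=None):
    o,d=ray(name,uv,st);return o+d*(z-o[2])/d[2]
def tri(rs):
    A=0;b=0
    for o,d in rs:
        d=d/np.linalg.norm(d);P=np.eye(3)-np.outer(d,d);A=A+P;b=b+P@o
    return np.linalg.solve(A,b)
E
python3 - <<'E'
from h import *
np.set_printoptions(precision=1,suppress=True)
t=lambda u,v:((u+.5)/5-.5+130,(v+.5)/5-.5+145)
s=lambda u,v:((u+.5)/3.747-.5+135,(v+.5)/3.75-.5+150)
for n,z,a,b in [("amberbase",62,(116,290),(108,495)),("ambertop",167,(53,284),(83,353)),("blackbase",62,(278,267),(222,400)),("blacktop",167,(235,258),(206,263)),("whitebase",62,(200,284),(167,446)),("whitetop",167,(145,269),(147,308)),("hole",62,(357,255),(273,352)),("mouth",208,(632,135),(388,44))]:
    print(n,atz("top",t(*a),z),atz("side",s(*b),z),tri([ray("top",t(*a)),ray("side",s(*b))]))
print("foot",atz("top",t(590,375),145))
for c in [(57,255),(405,203),(422,292),(68,342)]:print("rack",atz("top",t(*c),62))
q=[atz("top",t(*c),10) for c in [(565,68),(740,102),(695,355),(515,325)]];print("stand",q,np.mean(q,0))
print("seat",atz("top",(350,175),18),atz("side",s(620,105),18))
E
```

```text
amberbase [512.8 353.5  62. ] [511.3 360.4  62. ] [514.3 356.6  56.7]
ambertop [512.  356.7 167. ] [514.6 357.2 167. ] [512.6 357.2 168. ]
blackbase [526.1 255.1  62. ] [524.4 262.3  62. ] [527.7 257.6  56.6]
blacktop [525.5 257.  167. ] [527.9 258.7 167. ] [526.5 258.1 167.1]
whitebase [516.1 302.5  62. ] [517.7 311.6  62. ] [518.9 306.6  57.1]
whitetop [519.8 306.4 167. ] [519.9 309.  167. ] [520.6 307.5 165.6]
hole [533.1 207.1  62. ] [535.1 209.4  62. ] [534.2 208.2  61.6]
mouth [586.5  38.6 208. ] [584.7  42.8 208. ] [587.4  39.2 205.5]
foot [459.9  63.3 145. ]
rack [534.4 389.7  62. ]
rack [564.6 177.9  62. ]
rack [510.3 167.5  62. ]
rack [481.5 382.3  62. ]
stand [array([655.5,  82.3,  10. ]), array([632.7, -29.9,  10. ]), array([471. ,   0.5,  10. ]), array([490.9, 114.8,  10. ])] [562.5  41.9  10. ]
seat [ 597.8 -259.    18. ] [ 597.4 -259.1   18. ]
```

```bash
cat >> h.py <<'E'
def goal(pos,rpy,st=None,Rm=None):
    st=st or read_state();R0=R.from_euler('xyz',st["tool_rot"],degrees=True)
    T=Rm if Rm is not None else R.from_euler('xyz',rpy,degrees=True)
    d=R0.inv().apply(np.array(pos)-st["ee_pos"]);w=(R0.inv()*T).as_rotvec()
    n=max(np.linalg.norm(d)/41.7,np.degrees(np.linalg.norm(w))/7.16)
    print(np.round(d,1).tolist(),np.round(w,4).tolist(),"rows>=",round(n,1))
E
python3 - <<'E'
from h import *
goal([250,-600,350],[180,0,14])
goal([600,-250,350],[180,0,50])
goal([640,50,350],[180,0,80])
goal([513,357,260],[180,0,98])
E
```

```text
[93.9, -6.5, -143.8] [-0.0017, 0.0001, 0.0055] rows>= 4.1
[519.6, -259.1, -143.4] [-0.0017, -0.0005, -0.6228] rows>= 14.3
[632.6, -539.9, -142.9] [-0.0016, -0.0009, -1.1464] rows>= 20.2
[585.4, -868.6, -52.3] [-0.0015, -0.0012, -1.4605] rows>= 25.2
```

Emit:
{"fn": "drive_tool", "kwargs": {
  "moves": [
    [[94,-6,-144,0,0,0,0],[94,-6,-144,0,0,0,0],[94,-6,-144,0,0,0,0],[94,-6,-144,0,0,0,0],[520,-259,-143,0,0,-0.62,0],[520,-259,-143,0,0,-0.62,0],[520,-259,-143,0,0,-0.62,0],[520,-259,-143,0,0,-0.62,0],[520,-259,-143,0,0,-0.62,0],[520,-259,-143,0,0,-0.62,0],[520,-259,-143,0,0,-0.62,0],[520,-259,-143,0,0,-0.62,0],[520,-259,-143,0,0,-0.62,0],[520,-259,-143,0,0,-0.62,0],[520,-259,-143,0,0,-0.62,0],[520,-259,-143,0,0,-0.62,0]]
  ]
}}

```text
t: 1.43
ee_pos: [601.5, -248.0, 349.2]
tool_rot: [-179.9, -0.1, 49.9]
ft_force: [0.8, -1.4, -0.3]
opening: 1.005
```

```bash
python3 - <<'E'
from h import *
print(read_state()["qpos"])
goal([640,50,350],[180,0,80])
goal([513,357,260],[180,0,98])
E
```

```text
[ 38.75335009  19.18148949 -26.00994494  67.72910248   8.21192648
  94.94482356 -25.42858434]
[252.6, -162.7, -0.2] [-0.0018, -0.0015, -0.526] rows>= 7.2
[405.3, -457.5, 90.6] [-0.0016, -0.0018, -0.8402] rows>= 14.8
```

Emit:
{"fn": "drive_tool", "kwargs": {
  "moves": [
    [[253,-163,0,0,0,-0.526,0],[253,-163,0,0,0,-0.526,0],[253,-163,0,0,0,-0.526,0],[253,-163,0,0,0,-0.526,0],[253,-163,0,0,0,-0.526,0],[253,-163,0,0,0,-0.526,0],[253,-163,0,0,0,-0.526,0],[405,-458,91,0,0,-0.84,0],[405,-458,91,0,0,-0.84,0],[405,-458,91,0,0,-0.84,0],[405,-458,91,0,0,-0.84,0],[405,-458,91,0,0,-0.84,0],[405,-458,91,0,0,-0.84,0],[405,-458,91,0,0,-0.84,0],[405,-458,91,0,0,-0.84,0],[405,-458,91,0,0,-0.84,0],[405,-458,91,0,0,-0.84,0]]
  ]
}}

```text
t: 2.85
ee_pos: [506.9, 363.0, 257.9]
tool_rot: [-179.7, -0.3, 98.6]
ft_force: [-0.4, -1.0, 0.8]
opening: 0.996
```

```bash
python3 - <<'E'
from h import *
s=read_state();im=get_image("wrist");cv2.imwrite("pics/w1.png",im[:,:,::-1])
print(s["qpos"],s["ee_pos"],s["tool_rot"])
# predicted pixel of amber top and base
m=camera_model("wrist");T=np.eye(4);T[:3,:3]=R.from_euler('xyz',s["tool_rot"],degrees=True).as_matrix();T[:3,3]=s["ee_pos"]
E=np.linalg.inv(T@np.array(m["mount"]))
for p in([513,357,167],[513,357,62],[526.5,258,167]):
    c=np.array(m["mtx"])@(E@np.array(p+[1]))[:3];print(c[:2]/c[2])
E
```

```text
[ -0.85723076  20.16405831 -47.98511743  81.28468431  14.51443426
  85.12396286 -39.71513865] [506.88652246 362.99424797 257.85964894] [-179.72103358   -0.26187585   98.5948576 ]
[261.31282488 192.81441354]
[260.21486304 167.94692064]
[259.46255762 279.50727267]
```

View pics/w1.png

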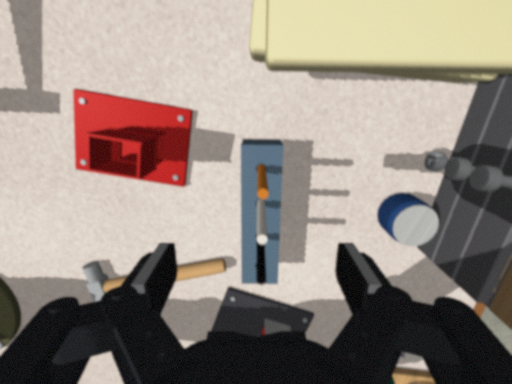

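```bash
python3 - <<'E'
from h import *
s=read_state();print(s["ee_pos"],s["tool_rot"])
print(atz("wrist",(263,193),166,s),atz("wrist",(262,166),62,s))
goal([513,357,235],[180,0,98]);goal([513,357,132],[180,0,98])
E
```

```text
[509.47421913 359.89406549 258.43244947] [-1.79814068e+02 -1.43624979e-01  9.83631540e+01]
[517.52040062 353.23472874 166.        ] [517.93216735 356.37654821  62.        ]
[-3.4, 3.1, 23.4] [-0.0033, -0.0025, 0.0063] rows>= 0.6
[-3.7, 3.5, 126.4] [-0.0033, -0.0025, 0.0063] rows>= 3.0
```

Emit:
{"fn": "drive_tool", "kwargs": {
  "moves": [
    [[-3,5,24,0,0,0.006,0],[-3,5,24,-0.003,-0.0025,0.006,0],[-3,5,60,-0.003,-0.0025,0.006,0],[-3,5,95,-0.003,-0.0025,0.006,0],[-3,5,126,-0.003,-0.0025,0.006,0],[-3,5,126,-0.003,-0.0025,0.006,0],[-3,5,126,-0.003,-0.0025,0.006,0],[-3,5,126,-0.003,-0.0025,0.006,0.5],[-3,5,126,-0.003,-0.0025,0.006,1],[-3,5,126,-0.003,-0.0025,0.006,1],[-3,5,126,-0.003,-0.0025,0.006,1],[-3,5,126,-0.003,-0.0025,0.006,1],[-3,5,126,-0.003,-0.0025,0.006,1],[-3,5,126,-0.003,-0.0025,0.006,1],[-3,5,126,-0.003,-0.0025,0.006,1],[-3,5,126,-0.003,-0.0025,0.006,1]]
  ],
  "newtons": 30
}}

```text
t: 4.23
ee_pos: [514.6, 358.2, 133.0]
tool_rot: [180.0, -0.0, 98.0]
ft_force: [0.4, 0.7, 4.2]
opening: 0.107
```

```bash
python3 - <<'E'
from h import *
s=read_state();print(s["ee_pos"],s["tool_rot"],s["opening"],s["ft_force"])
goal([514,357,290],[180,0,98])
E
```

```text
[514.64448038 358.23186744 133.01066365] [ 1.79966324e+02 -2.46021759e-02  9.80236751e+01] 0.10722490313748123 [0.42504955 0.67070619 4.15537904]
[-1.1, -0.7, -157.0] [0.0006, -0.0004, 0.0004] rows>= 3.8
```

Emit:
{"fn": "drive_tool", "kwargs": {
  "moves": [
    [[0,0,-40,0,0,0,1],[0,0,-80,0,0,0,1],[0,0,-120,0,0,0,1],[0,0,-160,0,0,0,1],[0,0,-200,0,0,0,1],[0,0,-217,0,0,0,1],[-38,32,-217,0,0,0,1],[-76,40,-217,0,0,0,1],[-115,47,-217,0,0,0,1],[-154,54,-217,0,0,0,1],[-193,60,-217,0,0,0,1],[-230,70,-217,0,0,0,1],[-265,90,-217,0,0,0,1],[-295,110,-217,0,0,0,1],[-315,118,-217,0,0,0,1],[-325,116,-217,0,0,0,1],[-325,116,-217,0,0,0,1],[-325,116,-217,0,0,0,1]]
  ]
}}

```text
t: 5.73
ee_pos: [674.2, 53.3, 349.7]
tool_rot: [-180.0, -0.1, 98.0]
ft_force: [-0.6, 0.7, -0.1]
opening: 0.104
```

```bash
python3 - <<'E'
from h import *
s=read_state();im=get_image("wrist");im2=get_image("side")
print(s["ee_pos"],s["tool_rot"],s["opening"])
a=cv2.resize(im[100:300,170:340],(510,600),interpolation=cv2.INTER_CUBIC)
b=cv2.resize(im2[90:240,200:272],(288,600),interpolation=cv2.INTER_CUBIC)
cv2.imwrite("pics/c1.png",np.hstack([a,b])[:,:,::-1])
goal([587,39.5,345],[180,0,98])
E
```

```text
[674.15385028  53.32524965 349.74560616] [-1.79991333e+02 -8.82243563e-02  9.80497172e+01] 0.1039748074905783
[-3.1, -88.2, 5.4] [0.001, -0.0014, 0.0039] rows>= 2.1
```

View pics/c1.png

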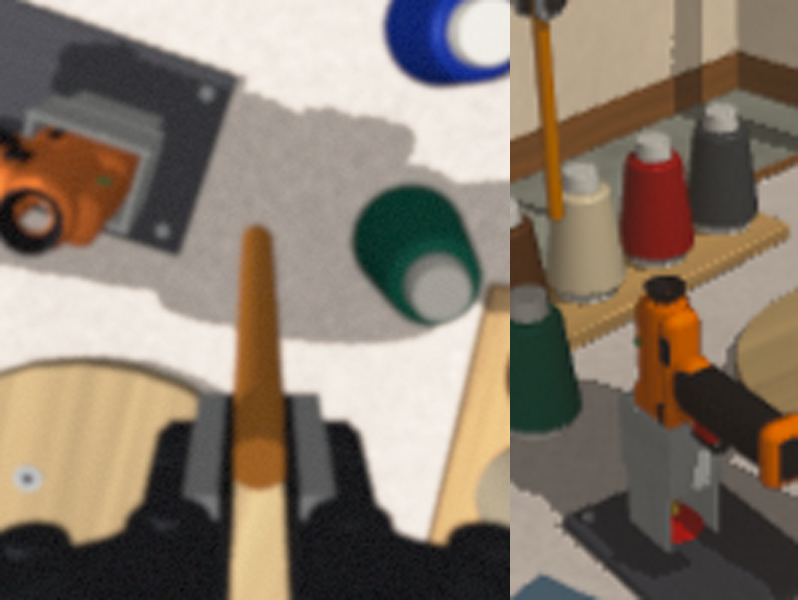

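```bash
python3 - <<'E'
from h import *
s=read_state()
f=[ray("side",(211.6,143.3)),ray("wrist",(255.5,177.8),s)]
print("foot",tri(f),atz("wrist",(255.5,177.8),233.7,s),atz("side",(211.6,143.3),233.7))
t=((632.5)/5-.5+130,(135.5)/5-.5+145)
m=[ray("side",(238.6,162)),ray("wrist",(181.5,171.5),s),ray("top",t)]
print("mouth",tri(m),tri(m[:2]),[atz("wrist",(181.5,171.5),208,s),atz("side",(238.6,162),208)])
E
```

```text
foot [672.82249978  55.72640589 236.62137765] [673.68824789  56.09607477 233.7       ] [677.16688235  50.30358877 233.7       ]
mouth [587.46037354  40.08785426 202.81129863] [587.32728833  41.32285368 203.6274328 ] [array([589.49934041,  44.31756596, 208.        ]), array([581.47634121,  44.57928908, 208.        ])]
```

Emit:
{"fn": "drive_tool", "kwargs": {
  "moves": [
    [[-1,-40,0,0,0,0,1],[-1,-75,0,0,0,0,1],[-1,-88,0,0,0,0,1],[-1,-88,8,0,0,0,1],[-1,-88,14,0,0,0,1],[-1,-88,14,0,0,0,1],[-1,-88,14,0,0,0,1]]
  ]
}}

```text
t: 6.42
ee_pos: [587.1, 42.2, 335.5]
tool_rot: [-180.0, -0.1, 98.3]
ft_force: [0.1, -0.3, -0.3]
opening: 0.107
```

```bash
python3 - <<'E'
from h import *
s=read_state();im=get_image("wrist");im2=get_image("side")
print(s["ee_pos"],s["tool_rot"],s["opening"],s["ft_force"])
a=cv2.resize(im[100:300,170:340],(510,600),interpolation=cv2.INTER_CUBIC)
b=cv2.resize(im2[110:210,215:263],(288,600),interpolation=cv2.INTER_CUBIC)
cv2.imwrite("pics/c2.png",np.hstack([a,b])[:,:,::-1])
E
```

```text
[587.07817794  42.165903   335.49116883] [-1.79992008e+02 -1.13580831e-01  9.82763220e+01] 0.10678460238671475 [ 0.11190017 -0.34732455 -0.33340752]
```

View pics/c2.png

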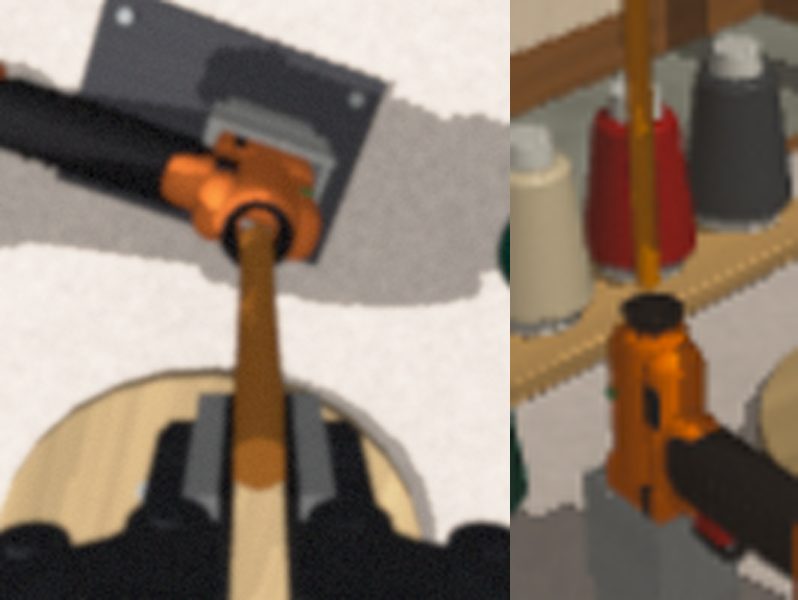

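Emit:
{"fn": "drive_tool", "kwargs": {
  "moves": [
    [[-2,0,0,0,0,0,1],[-2,0,5,0,0,0,1],[-2,0,10,0,0,0,1],[-2,0,15,0,0,0,1],[-2,0,20,0,0,0,1],[-2,0,25,0,0,0,1],[-2,0,30,0,0,0,1],[-2,0,35,0,0,0,1],[-2,0,35,0,0,0,1]]
  ],
  "newtons": 20
}}

```text
t: 7.27
ee_pos: [587.2, 40.0, 299.6]
tool_rot: [-179.9, -0.1, 98.3]
ft_force: [-0.4, 0.1, 0.2]
opening: 0.103
```

Emit:
{"fn": "drive_tool", "kwargs": {
  "moves": [
    [[0,0,8,0,0,0,1],[0,0,16,0,0,0,1],[0,0,24,0,0,0,1],[0,0,32,0,0,0,1],[0,0,40,0,0,0,1],[0,0,46,0,0,0,1],[0,0,50,0,0,0,1],[0,0,50,0,0,0,1]]
  ]
}}

```text
t: 7.93
ee_pos: [586.6, 40.1, 248.5]
tool_rot: [-179.8, -0.2, 98.3]
ft_force: [-0.6, 0.1, 0.5]
opening: 0.105
```

Emit:
{"fn": "drive_tool", "kwargs": {
  "moves": [
    [[0,0,2,0,0,0,1],[0,0,4,0,0,0,1],[0,0,6,0,0,0,1],[0,0,6,0,0,0,1]]
  ]
}}

```text
t: 8.27
ee_pos: [587.6, 40.3, 244.1]
tool_rot: [180.0, -0.1, 98.3]
ft_force: [-0.3, -0.8, 5.0]
opening: 0.11
```

Emit:
{"fn": "drive_tool", "kwargs": {
  "moves": [
    [[0,0,2,0,0,0,0],[0,0,2,0,0,0,0],[0,0,2,0,0,0,0],[0,0,2,0,0,0,0],[0,0,2,0,0,0,0],[0,0,2,0,0,0,0],[0,0,-38,0,0,0,0],[0,0,-78,0,0,0,0],[0,0,-110,0,0,0,0],[0,0,-110,0,0,0,0]]
  ]
}}

```text
t: 9.1
ee_pos: [590.0, 41.0, 361.5]
tool_rot: [179.4, -0.1, 98.3]
ft_force: [0.3, 0.9, 0.3]
opening: 0.999
```

```bash
python3 - <<'E'
from h import *
s=read_state();im=get_image("wrist");im2=get_image("side")
print(s["ee_pos"],s["tool_rot"],s["opening"],s["qpos"])
a=cv2.resize(im[60:260,130:300],(510,600),interpolation=cv2.INTER_CUBIC)
b=cv2.resize(im2[125:225,215:275],(290,480),interpolation=cv2.INTER_CUBIC)
b=cv2.copyMakeBorder(b,0,120,0,0,cv2.BORDER_CONSTANT)
cv2.imwrite("pics/c3.png",np.hstack([a,b])[:,:,::-1])
E
```

```text
[590.04709851  40.97399429 361.4824753 ] [ 1.79351704e+02 -7.94027722e-02  9.82620531e+01] 0.999136356730542 [ 28.12439275  12.87735614 -42.35125647  75.71296969   8.63560889
  93.99140415  -4.53489247]
```

View pics/c3.png

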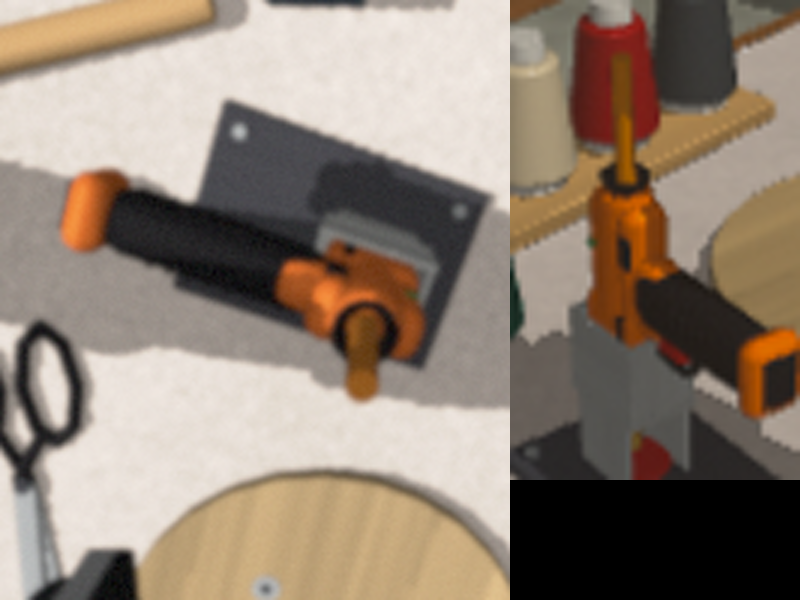

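```bash
python3 - <<'E'
from h import *
s=read_state();s["ee_pos"]=np.array(s["ee_pos"])
p=lambda u,v:((u+.5)/3-.5+130,(v+.5)/3-.5+60)
P=[atz("wrist",p(*q),145,s) for q in[(120,218),(200,236),(270,258),(90,212)]]
print(np.round(P,1))
d=P[2]-P[0];print("yaw",np.degrees(np.arctan2(d[1],d[0])))
for yaw in(-11,):
    g=R.from_euler('z',yaw,degrees=True);o=np.array([587,40,20])
    h=o+g.apply([-72,0,125]);print("grip",h)
    print("axis pts",o+g.apply([-117,0,125]),o+g.apply([-30,0,125]))
    for ty in(169,-11):
        print(ty);goal(h+[0,0,190],[180,0,ty]);goal(h+[0,0,-8],[180,0,ty])
E
```

```text
[[469.4  61.8 145. ]
 [505.4  58.9 145. ]
 [537.6  53.6 145. ]
 [456.1  62.5 145. ]]
yaw -6.859366272347339
grip [516.32284279  53.73824767 145.        ]
axis pts [472.14961954  62.32465246 145.        ] [557.5511845   45.72426986 145.        ]
169
[23.4, -69.4, 20.4] [0.0042, 0.0002, -1.2343] rows>= 9.9
[23.0, -70.0, 218.4] [0.0042, 0.0002, -1.2343] rows>= 9.9
-11
[23.4, -69.4, 20.4] [0.0003, -0.0046, 1.9073] rows>= 15.3
[23.0, -70.0, 218.4] [0.0003, -0.0046, 1.9073] rows>= 15.3
```

Emit:
{"fn": "drive_tool", "kwargs": {
  "moves": [
    [[23,-69,15,0.004,0,-0.62,0],[23,-69,15,0.004,0,-1.25,0],[23,-69,15,0.004,0,-1.25,0],[23,-69,15,0.004,0,-1.25,0],[23,-69,15,0.004,0,-1.25,0],[23,-69,15,0.004,0,-1.25,0],[23,-69,15,0.004,0,-1.25,0],[23,-69,15,0.004,0,-1.25,0],[23,-69,15,0.004,0,-1.25,0],[23,-69,15,0.004,0,-1.25,0],[23,-69,15,0.004,0,-1.25,0],[23,-69,15,0.004,0,-1.25,0],[23,-69,15,0.004,0,-1.25,0]]
  ]
}}

```text
t: 10.28
ee_pos: [516.4, 53.2, 339.6]
tool_rot: [-180.0, -0.1, 169.7]
ft_force: [0.4, 0.6, 0.0]
opening: 1.0
```

```bash
python3 - <<'E'
from h import *
s=read_state();im=get_image("wrist")
print(s["ee_pos"],s["tool_rot"],s["opening"],s["qpos"])
cv2.imwrite("pics/w4.png",im[:,:,::-1])
goal([516,55,137],[180,0,170])
E
```

```text
[516.38115813  53.154675   339.61594542] [-1.79986906e+02 -6.04594107e-02  1.69708073e+02] 0.9997302768378717 [ 35.57543624   2.84411326 -45.75798141  87.19945952   2.02850526
  90.87610727  69.58968895]
[0.7, 1.7, 202.8] [-0.0002, -0.0007, -0.0044] rows>= 4.9
```

View pics/w4.png

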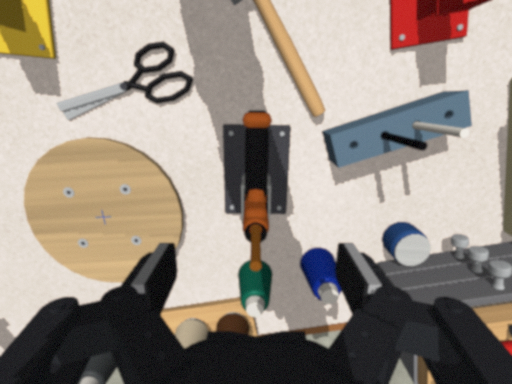

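Emit:
{"fn": "drive_tool", "kwargs": {
  "moves": [
    [[0,1,41,0,0,0,0],[0,1,82,0,0,0,0],[0,1,123,0,0,0,0],[0,1,155,0,0,0,0],[0,1,180,0,0,0,0],[0,1,195,0,0,0,0],[0,1,202,0,0,0,0],[0,1,202,0,0,0,0],[0,1,202,0,0,0,0.3],[0,1,202,0,0,0,0.6],[0,1,202,0,0,0,1],[0,1,202,0,0,0,1],[0,1,202,0,0,0,1],[0,1,202,0,0,0,1],[0,1,202,0,0,0,1],[0,1,202,0,0,0,1]]
  ],
  "newtons": 60
}}

```text
t: 11.67
ee_pos: [516.9, 54.5, 138.4]
tool_rot: [180.0, 0.0, 169.7]
ft_force: [-0.9, 0.6, 2.4]
opening: 0.004
```

Emit:
{"fn": "drive_tool", "kwargs": {
  "moves": [
    [[0,0,0,0,0,0,1],[0,0,0,0,0,0,1],[0,0,0,0,0,0,1],[0,0,0,0,0,0,1]]
  ],
  "newtons": 120
}}

```text
t: 12.0
ee_pos: [516.9, 54.6, 138.4]
tool_rot: [180.0, 0.0, 169.8]
ft_force: [-0.6, -0.3, 2.5]
opening: 0.001
```

```bash
python3 - <<'E'
from h import *
s=read_state();im=get_image("wrist");im2=get_image("side")
print(s)
a=cv2.resize(im[0:384,128:384],(400,600),interpolation=cv2.INTER_CUBIC)
b=cv2.resize(im2[90:240,200:300],(400,600),interpolation=cv2.INTER_CUBIC)
cv2.imwrite("pics/c5.png",np.hstack([a,b])[:,:,::-1])
E
```

```text
{'t': 12.0, 'qpos': array([ 33.83604093,   9.00466972, -46.04265469, 105.34962733,
         6.93392792,  68.4914245 ,  65.34964185]), 'joint_vel': array([-0.05943914,  0.02703476, -0.02262295,  0.02626226,  0.04495557,
       -0.0033685 , -0.10416414]), 'tau': array([ 9.11167427e-02, -2.84893960e+01, -3.13812889e+00, -2.86834788e+01,
        8.36291397e-02, -1.56569523e-01, -1.01770689e-03]), 'ee_pos': array([516.94965246,  54.60896031, 138.41051062]), 'tool_rot': array([1.79971654e+02, 1.60726409e-02, 1.69751312e+02]), 'ft_force': array([-0.56462779, -0.27130273,  2.48619498]), 'moment': array([-0.00566569,  0.02953538,  0.0092809 ]), 'opening': 0.0006994907668250038}
```

View pics/c5.png

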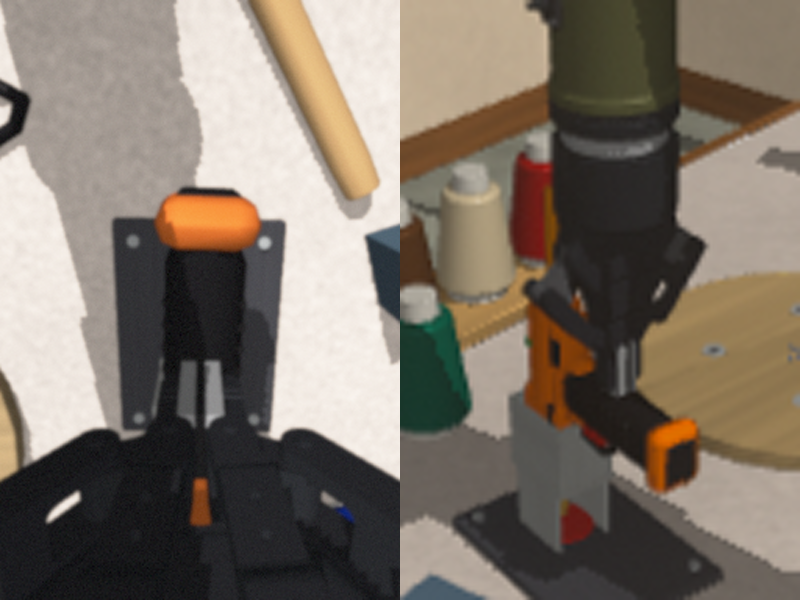

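```bash
python3 - <<'E'
from h import *
m=camera_model("side");E=np.array(m["extrinsics"]);K=np.array(m["mtx"])
def pj(p):
    c=K@(E@np.array(list(p)+[1.]))[:3];u=c[:2]/c[2];return np.round([400+(u[0]-200)*4,(u[1]-90)*4])
print("tip",pj((517,54.6,127.4)),"grasp",pj((517,54.6,146.4)),"tip+25",pj((517,54.6,152)))
g=R.from_euler('z',-10,degrees=True);o=np.array([587,40,20])
for n,p in dict(mouth=(0,0,188),footbot=(-138,0,102),foottop=(-138,0,148),handletop=(-72,0,143),handlebot=(-72,0,107),hl=(-72,17,125)).items():print(n,pj(o+g.apply(p)))
E
```

```text
tip [618. 433.] grasp [618. 409.] tip+25 [618. 401.]
mouth [553. 283.]
footbot [686. 485.]
foottop [687. 424.]
handletop [621. 386.]
handlebot [622. 433.]
hl [600. 419.]
```

```bash
python3 - <<'E'
from h import *
s=read_state();m=camera_model("wrist");M=np.linalg.inv(np.array(m["mount"]));K=np.array(m["mtx"])
T=R.from_euler('xyz',s["tool_rot"],degrees=True)
def pt(p):
    c=K@(M@np.array(list(p)+[1.]))[:3];u=c[:2]/c[2];return np.round([(u[0]-128)*1.5625,u[1]*1.5625])
for p in[(11,0,11),(11,0,-8),(11,0,-27),(11,0,-14)]:print("tool",p,pt(p))
g=R.from_euler('z',-10,degrees=True);o=np.array([587,40,20])
for p in[(-61,0,143),(-117,15,125),(-117,-15,125),(-138,0,148),(-138,0,102)]:
    w=o+g.apply(p);q=T.inv().apply(w-s["ee_pos"]);print("gun",p,"tool",np.round(q,1),pt(q))
E
```

```text
tool (11, 0, 11) [200. 320.]
tool (11, 0, -8) [200. 337.]
tool (11, 0, -27) [200. 358.]
tool (11, 0, -14) [200. 343.]
gun (-61, 0, 143) tool [-10.6  -2.2 -24.6] [194. 407.]
gun (-117, 15, 125) tool [45.5 12.6 -6.6] [233. 251.]
gun (-117, -15, 125) tool [ 45.4 -17.4  -6.6] [153. 251.]
gun (-138, 0, 148) tool [ 66.4  -2.5 -29.6] [191. 201.]
gun (-138, 0, 102) tool [66.5 -2.5 16.4] [193. 189.]
```

```bash
python3 - <<'E'
from h import *
m=camera_model("wrist");M=np.linalg.inv(np.array(m["mount"]));K=np.array(m["mtx"])
def pt(p):
    c=K@(M@np.array(list(p)+[1.]))[:3];u=c[:2]/c[2];return np.round(u,1)
for p in[(0,0,116),(-5.6,0,-34),(0,0,-34),(5.6,0,-34),(11,0,11),(0,0,11),(-11,0,11),(11,0,-8),(11,0,-20),(11,0,-30),(0,0,-20)]:print(p,pt(p))
E
```

```text
(0, 0, 116) [255.8 178.4]
(-5.6, 0, -34) [255.7 262.4]
(0, 0, -34) [255.7 253.4]
(5.6, 0, -34) [255.7 244.3]
(11, 0, 11) [255.8 204.7]
(0, 0, 11) [255.8 219.3]
(-11, 0, 11) [255.8 233.5]
(11, 0, -8) [255.7 215.7]
(11, 0, -20) [255.7 224. ]
(11, 0, -30) [255.7 231.9]
(0, 0, -20) [255.7 240.9]
```

Emit:
{"fn": "drive_tool", "kwargs": {
  "moves": [
    [[0,0,-12,0,0,0,1],[0,0,-20,0,0,0,0],[0,0,-20,0,0,0,0],[0,0,-20,0,0,0,0],[0,0,-20,0,0,0,0],[0,0,-20,0,0,0,0],[0,0,-20,0,0,0,0],[0,0,-20,0,0,0,0],[0,0,-5,0,0,0,0],[0,0,10,0,0,0,0],[0,0,24,0,0,0,0],[0,0,30,0,0,0,0],[0,0,34,0,0,0,0],[0,0,37,0,0,0,0],[0,0,37,0,0,0,0],[0,0,37,0,0,0,0]]
  ],
  "newtons": 40
}}

```text
t: 13.43
ee_pos: [517.3, 54.7, 101.9]
tool_rot: [180.0, 0.1, 169.8]
ft_force: [0.3, 0.4, -0.2]
opening: 0.999
```

Emit:
{"fn": "drive_tool", "kwargs": {
  "moves": [
    [[0,0,0,0,0,0,0.4],[0,0,0,0,0,0,0.7],[0,0,0,0,0,0,1],[0,0,0,0,0,0,1],[0,0,0,0,0,0,1],[0,0,0,0,0,0,1],[0,0,0,0,0,0,1],[0,0,0,0,0,0,1]]
  ],
  "newtons": 40
}}

```text
t: 14.1
ee_pos: [517.5, 54.6, 102.2]
tool_rot: [180.0, 0.1, 169.7]
ft_force: [-1.7, -0.8, 3.2]
opening: 0.347
```

Emit:
{"fn": "drive_tool", "kwargs": {
  "moves": [
    [[0,0,0,0,0,0,1],[0,0,0,0,0,0,1],[0,0,0,0,0,0,1],[0,0,-5,0,0,0,1],[0,0,-15,0,0,0,1],[0,0,-25,0,0,0,1],[0,0,-35,0,0,0,1],[0,0,-45,0,0,0,1],[0,0,-55,0,0,0,1],[0,0,-65,0,0,0,1],[0,0,-75,0,0,0,1],[0,0,-90,0,0,0,1],[0,0,-105,0,0,0,1],[0,0,-120,0,0,0,1],[0,0,-135,0,0,0,1],[0,0,-150,0,0,0,1],[0,0,-150,0,0,0,1],[0,0,-150,0,0,0,1]]
  ],
  "newtons": 120
}}

```text
t: 15.6
ee_pos: [517.7, 54.7, 253.0]
tool_rot: [180.0, 0.2, 169.8]
ft_force: [-0.6, -0.5, -5.1]
opening: 0.33
```

```bash
python3 - <<'E'
from h import *
s=read_state();print(s["ee_pos"],s["tool_rot"],s["opening"],s["ft_force"],s["moment"],s["qpos"])
im=get_image("side");im2=get_image("wrist")
b=cv2.resize(im[40:240,150:310],(480,600),interpolation=cv2.INTER_CUBIC)
a=cv2.resize(im2[40:340,156:316],(320,600),interpolation=cv2.INTER_CUBIC)
cv2.imwrite("pics/c6.png",np.hstack([b,a])[:,:,::-1])
E
```

```text
[517.66798107  54.72428755 253.00767594] [1.79973441e+02 1.69707402e-01 1.69751127e+02] 0.3303229602570093 [-0.58191048 -0.52672769 -5.08146418] [0.07956723 0.28352648 0.02167188] [ 35.51514123   3.89137267 -46.13380148  96.13133723   2.87524424
  81.0127352   68.75734248]
```

View pics/c6.png

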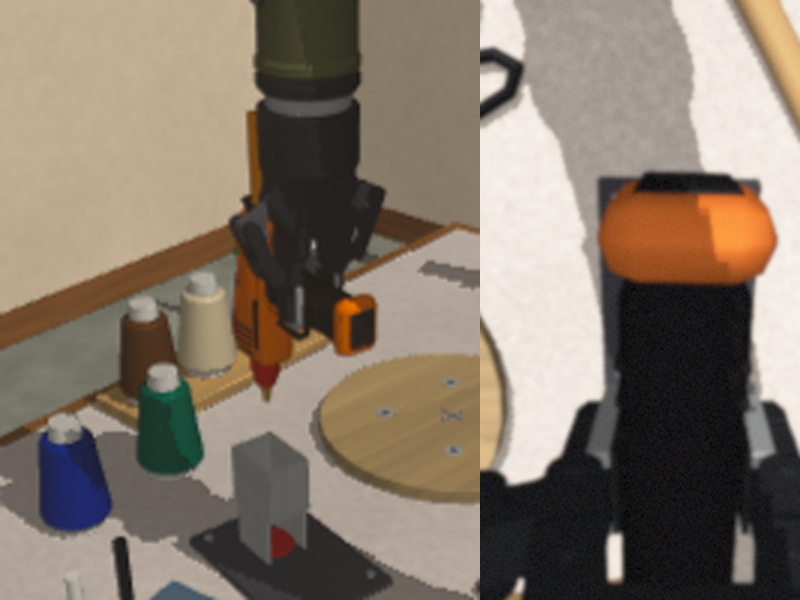

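```bash
python3 - <<'E'
from h import *
from scipy.optimize import least_squares
m=camera_model("side");E=np.array(m["extrinsics"]);K=np.array(m["mtx"])
def pj(p):
    c=K@(E@np.array(list(p)+[1.]))[:3];return c[:2]/c[2]
def gun(x,z,pt,a):  # rotate about gun y by a around grip
    g=R.from_euler('z',-10.25,degrees=True)
    return np.array([587,40,20])+[0,0,150.8]+g.apply(np.array([-72,0,125])+R.from_euler('y',a,degrees=True).apply(np.array([x,0,z])-[-72,0,125]))
for a in(-5,0,5,10):print(a,pj(gun(0,0,0,a)),pj(gun(0,258,0,a)))
print("obs (238.8,173) (234,77.2)")
E
```

```text
-5 [236.43783397 169.22785488] [237.85182851  75.69495534]
0 [238.80600517 172.95027012] [235.00133623  77.0245425 ]
5 [241.29873033 176.47350338] [232.37004095  78.80286774]
10 [243.904712   179.77678876] [229.97076215  80.99965414]
obs (238.8,173) (234,77.2)
```

```bash
cat >> h.py <<'E'
def gun2tool():
    # tool pose in gun frame, measured after the lift
    Rg=R.from_euler('z',-10.25,degrees=True);Rt=R.from_euler('xyz',[179.97,.17,169.75],degrees=True)
    return Rg.inv()*Rt, Rg.inv().apply(np.array([517.7,54.7,253])-[587,40,170.8])
def gungoal(nz,phi,tilt):
    Rr,t=gun2tool();Rg=R.from_euler('z',phi,degrees=True)*R.from_euler('y',-tilt,degrees=True)
    T=Rg*Rr;p=np.array(nz)+Rg.apply(t);print("tcp",np.round(p,1),T.as_euler('xyz',degrees=True).round(1));goal(p,None,Rm=T)
E
python3 - <<'E'
from h import *
gungoal([598,-110,230],-18,20)
gungoal([598,-259,200],-25,45)
gungoal([598,-259,123],-25,45)
E
```

```text
tcp [508.6 -78.7 283. ] [180.   20.2 162. ]
[-15.9, -132.5, -31.7] [0.0232, -0.3518, 0.1338] rows>= 3.3
tcp [ 500.8 -211.3  208.1] [180.   45.2 155. ]
[-31.8, -264.4, 43.3] [0.1009, -0.7842, 0.2438] rows>= 6.6
tcp [ 500.8 -211.3  131.1] [180.   45.2 155. ]
[-31.8, -264.4, 120.3] [0.1009, -0.7842, 0.2438] rows>= 7.0
```

Emit:
{"fn": "drive_tool", "kwargs": {
  "moves": [
    [[-5,-15,-25,0.003,-0.04,0.015,1],[-8,-40,-32,0.006,-0.1,0.035,1],[-10,-60,-32,0.009,-0.15,0.055,1],[-12,-80,-32,0.012,-0.2,0.075,1],[-14,-100,-32,0.015,-0.26,0.095,1],[-16,-120,-32,0.02,-0.32,0.12,1],[-18,-140,-30,0.028,-0.38,0.14,1],[-20,-160,-24,0.036,-0.44,0.155,1],[-22,-180,-16,0.045,-0.5,0.17,1],[-24,-200,-6,0.056,-0.56,0.185,1],[-26,-220,6,0.068,-0.62,0.2,1],[-28,-238,20,0.08,-0.68,0.215,1],[-30,-252,32,0.09,-0.73,0.23,1],[-32,-260,40,0.098,-0.765,0.24,1],[-32,-264,43,0.1,-0.784,0.244,1],[-32,-264,43,0.1,-0.784,0.244,1],[-32,-264,43,0.1,-0.784,0.244,1]]
  ]
}}

```text
t: 17.12
ee_pos: [525.3, -213.4, 176.1]
tool_rot: [179.5, 39.5, 155.0]
ft_force: [-2.3, -2.3, -1.3]
opening: 0.327
```

```bash
python3 - <<'E'
from h import *
s=read_state();print(s["ee_pos"],s["tool_rot"],s["opening"],s["ft_force"],s["moment"],s["qpos"])
gungoal([598,-259,123],-25,45)
E
```

```text
[ 525.34369829 -213.43034707  176.07289703] [179.54156834  39.47867171 154.98426341] 0.32668034779211 [-2.25587216 -2.28372895 -1.28400219] [ 0.53981098  1.55594179 -0.14998853] [ 32.19678016 -17.1714256  -14.12303814 132.73301382   0.88435403
  24.69546044  81.68270321]
tcp [ 500.8 -211.3  131.1] [180.   45.2 155. ]
[46.4, -8.6, 20.0] [0.0073, -0.0993, -0.0006] rows>= 1.2
```

```bash
python3 - <<'E'
from h import *
s=read_state();Rr,t=gun2tool();Rt=R.from_euler('xyz',s["tool_rot"],degrees=True);Rg=Rt*Rr.inv()
print("nozzle now",np.array(s["ee_pos"])-Rg.apply(t),Rg.as_matrix()[2])
gungoal([610,-259,190],-40,35);gungoal([600,-259,190],-55,38)
gungoal([598,-259,190],-70,42);gungoal([598,-259,118],-70,43)
E
```

```text
nozzle now [ 621.54745085 -259.99780481  157.31843431] [0.63349805 0.00577157 0.77372276]
tcp [ 530.8 -189.8  216.7] [180.   35.2 140. ]
[-22.0, 24.0, -34.4] [0.1661, 0.0739, 0.2084] rows>= 2.2
tcp [ 540.7 -170.6  211.2] [180.   38.2 125. ]
[-19.1, 45.5, -29.4] [0.3355, 0.0206, 0.4079] rows>= 4.2
tcp [ 563.2 -157.1  203.7] [180.   42.2 110. ]
[-25.7, 67.1, -14.1] [0.5206, -0.0471, 0.5942] rows>= 6.3
tcp [ 563.1 -156.9  129.8] [180.   43.2 110. ]
[21.4, 66.8, 42.8] [0.5258, -0.0636, 0.5896] rows>= 6.3
```

Emit:
{"fn": "drive_tool", "kwargs": {
  "moves": [
    [[-10,8,-15,0.055,0.025,0.07,1],[-17,16,-27,0.11,0.05,0.14,1],[-22,24,-34,0.166,0.074,0.208,1],[-21,31,-33,0.222,0.056,0.275,1],[-20,38,-31,0.28,0.038,0.34,1],[-19,45,-29,0.335,0.02,0.408,1],[-20,51,-26,0.38,0.004,0.455,1],[-22,56,-22,0.43,-0.013,0.5,1],[-24,61,-18,0.475,-0.03,0.548,1],[-26,67,-14,0.52,-0.047,0.594,1],[-26,67,-14,0.52,-0.047,0.594,1],[-26,67,-14,0.52,-0.047,0.594,1],[-26,67,-14,0.52,-0.047,0.594,1]]
  ]
}}

```text
t: 18.2
ee_pos: [562.4, -157.6, 202.5]
tool_rot: [-179.9, 42.0, 110.1]
ft_force: [0.0, 1.5, -4.1]
opening: 0.332
```

```bash
cat >> h.py <<'E'
def now():
    s=read_state();Rr,t=gun2tool();Rt=R.from_euler('xyz',s["tool_rot"],degrees=True);Rg=Rt*Rr.inv();M=Rg.as_matrix()
    print("nozzle",np.round(np.array(s["ee_pos"])-Rg.apply(t),1),"z,x from vertical",np.degrees(np.arccos([M[2,2],M[2,0]])).round(1))
    print(s["ee_pos"],s["opening"],s["ft_force"].round(1),s["moment"].round(2),s["qpos"].round(1),s["joint_vel"].round(1))
E
python3 - <<'E'
from h import *
now();gungoal([598,-259,118],-70,44)
E
```

```text
nozzle [ 597.3 -259.4  188.6] z,x from vertical [41.9 48.1]
[ 562.44036054 -157.55038566  202.54325419] 0.3316865317061686 [ 0.   1.5 -4.1] [ 1.8   0.66 -0.02] [ 34.3   6.  -49.2 112.4  50.8  69.  -16.1] [ 0.6 -2.   0.5 -0.1 -1.8 -0.2  0. ]
tcp [ 563.1 -156.7  127.9] [180.   44.2 110. ]
[50.4, 0.9, 55.0] [-0.0005, -0.0373, 0.0017] rows>= 1.8
```

Emit:
{"fn": "drive_tool", "kwargs": {
  "moves": [
    [[10,0,11,0,-0.007,0,1],[20,0,22,0,-0.015,0,1],[30,0,33,0,-0.022,0,1],[40,1,44,0,-0.03,0,1],[47,1,51,0,-0.037,0,1],[50,1,55,0,-0.037,0,1],[50,1,55,0,-0.037,0,1],[50,1,55,0,-0.037,0,1],[50,1,55,0,-0.037,0,1],[50,1,55,0,-0.037,0,1]]
  ]
}}

```text
t: 19.03
ee_pos: [563.8, -157.2, 129.6]
tool_rot: [179.9, 44.2, 110.0]
ft_force: [0.1, -0.6, -6.1]
opening: 0.33
```

```bash
python3 - <<'E'
from h import *
now();im=get_image("side")
b=cv2.resize(im[60:240,190:400],(700,600),interpolation=cv2.INTER_CUBIC)
m=camera_model("side");E=np.array(m["extrinsics"]);K=np.array(m["mtx"])
s=read_state();Rr,t=gun2tool();Rg=R.from_euler('xyz',s["tool_rot"],degrees=True)*Rr.inv();o=np.array(s["ee_pos"])-Rg.apply(t)
for p in[(0,0,0),(0,0,258),(0,0,188),(-138,0,125)]:
    c=K@(E@np.append(o+Rg.apply(p),1))[:3];u=c[:2]/c[2];q=(int((u[0]-190)/.3),int((u[1]-60)/.3));print(p,q)
    cv2.circle(b,q,4,(0,255,255),1)
cv2.imwrite("pics/c7.png",b[:,:,::-1])
E
```

```text
nozzle [ 598.8 -259.5  119.8] z,x from vertical [44.1 45.9]
[ 563.78037074 -157.24023693  129.60861651] 0.32974442713044894 [ 0.1 -0.6 -6.1] [ 1.24  0.48 -0.04] [ 30.2  13.7 -48.2 116.8  61.   68.2 -29. ] [-0.2  0.4 -0.1  0.3  2.1  1.1 -0.7]
(0, 0, 0) (371, 301)
(0, 0, 258) (317, 187)
(0, 0, 188) (334, 223)
(-138, 0, 125) (308, 399)
```

View pics/c7.png

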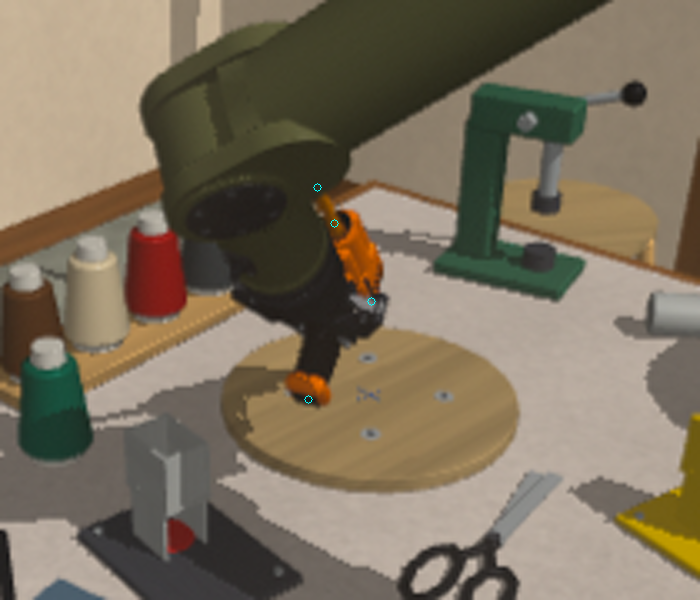

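Emit:
{"fn": "drive_tool", "kwargs": {
  "moves": [
    [[0,0,0,0,0,0,1],[0,0,0,0,0,0,1],[0,0,0,0,0,0,1],[0,0,0,0,0,0,1]]
  ]
}}

```text
t: 19.42
ee_pos: [563.8, -157.1, 129.5]
tool_rot: [179.9, 44.2, 110.0]
ft_force: [0.1, -0.2, -6.8]
opening: 0.323
```

```bash
python3 - <<'E'
from h import *
now()
s=read_state();Rr,t=gun2tool();Rg=R.from_euler('xyz',s["tool_rot"],degrees=True)*Rr.inv();o=np.array(s["ee_pos"])-Rg.apply(t)
for n in("top","side"):
    im=get_image(n);m=camera_model(n);E=np.array(m["extrinsics"]);K=np.array(m["mtx"])
    for z in range(170,292,8):
        c=K@(E@np.append(o+Rg.apply((0,0,z)),1))[:3];u=np.round(c[:2]/c[2]).astype(int);print(n,z,u,im[u[1],u[0]])
E
```

```text
nozzle [ 598.8 -259.4  119.6] z,x from vertical [44. 46.]
[ 563.75476726 -157.12157589  129.49960574] 0.3230306134721719 [ 0.1 -0.2 -6.8] [ 1.3   0.52 -0.01] [ 30.2  13.8 -48.3 116.8  61.   68.2 -29. ] [-0.2  0.2 -0.   0.2  1.7  1.  -0.5]
top 170 [330 180] [72 43 14]
top 178 [328 181] [110  66  16]
top 186 [327 182] [116  69  20]
top 194 [325 182] [112  68  20]
top 202 [323 183] [116  70  21]
top 210 [322 183] [114  68  20]
top 218 [320 184] [116  70  19]
top 226 [318 184] [112  68  21]
top 234 [316 185] [116  70  21]
top 242 [315 186] [118  72  22]
top 250 [313 186] [121  73  22]
top 258 [311 187] [123  74  21]
top 266 [309 187] [71 42 16]
top 274 [307 188] [11 12 14]
top 282 [305 189] [15 17 19]
top 290 [303 189] [16 17 20]
side 170 [292 130] [95 54 14]
side 178 [291 128] [128  74   2]
side 186 [291 127] [141  81   0]
side 194 [290 126] [126  73   5]
side 202 [289 125] [110  64   9]
side 210 [289 124] [123  71   3]
side 218 [288 123] [108  63   6]
side 226 [288 121] [134  77   0]
side 234 [287 120] [119  69   5]
side 242 [287 119] [131  75   0]
side 250 [286 118] [68 52 27]
side 258 [285 116] [47 43 30]
side 266 [285 115] [46 43 30]
side 274 [284 114] [46 43 29]
side 282 [283 112] [46 43 29]
side 290 [283 111] [46 43 29]
```

```bash
python3 - <<'E'
from h import *
now();print(sign_off())
E
```

```text
nozzle [ 598.7 -259.3  119.5] z,x from vertical [44. 46.]
[ 563.68165159 -157.08858778  129.33696697] 0.331429714451562 [ 1.2 -1.7 -6.4] [1.29 0.5  0.02] [ 30.2  13.8 -48.3 116.8  61.   68.2 -29. ] [-0.2  0.2  0.   0.1  2.2  1.2 -0.5]
the job is handed in; nothing more can be done
None
```

I loaded the amber stick fully home in the glue gun and drew the gun straight up out of its stand. I handed the job in, at about 19.5 s of the 64 s allowed, with the gun held at a 120 N grip over the middle of the seat. No verdict is reported.

**Last checks:**
- **Nozzle:** about 1 mm from the seat's middle seen from above and about 101 mm above the wood, with the barrel 44° from vertical and the handle underneath. These values assume the gun has not shifted in the grip since the lift. The last side picture agreed with that.
- **Stick:** still home. In the top picture its end lies about 258 mm along the barrel, where a home stick should end, to within a few mm. The arm hid the end in the side picture.
- **Not measured at the end:** I did not check the bystanders' positions at the end. One arm joint still read about 2°/s, though the pose held within 0.2 mm.

**What went wrong on the way:**
- **Wrong direction:** I wrote one sideways shift with too large an x and stopped about 87 mm beyond the gun, then corrected it.
- **Handle missed:** the first grasp closed above the handle. The real fingertips sit about 37 mm farther back than the description says. I opened, went lower and gripped it.
- **Joint limit:** my first heading over the seat ran a joint close to its limit (-17.17° against -17.29°), so I turned the gun to another heading.

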